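# Unstack cleaned machine parts onto their spray stands

### The arm

A 6-joint arm with a two-finger parallel gripper is mounted at the origin on the work surface. World frame = base frame: x ahead of the robot, y to its left, z up, the work surface at z = 0. Lengths are in m, angles in rad, forces in N, time in s.
With the tool pointing down it reaches from about 0.275 to 0.725 m from the base axis. Payload 5.6 kg.
Tool frame: the origin (TCP) lies midway between the tips of the shut fingers; the grasp point (between the pads) lies 19 mm behind it; z points along the fingers, y is the line along which they close (so a half turn about z gives the same grasp; the last joint's range is limited). The gripper opens to 85 mm and grips with 20 to 120 N. Pads are 22 mm wide; open, the fingers measure 114 mm over their backs; the gripper's body (76 mm by 85 mm) begins 54 mm behind the grasp point. The pads swing forward as they close: fully open they stand 13 mm farther back than shut.
Start: joints at [0.285, 0.255, 0.108, 0, -1.424, -0.285], TCP at [0.55, 0, 0.231] pointing down, gripper open.
Joint ranges: [-2.95, 2.95], [-1.21, 1.97], [-1.09, 1.5], [-2.87, 1.71], [-2.94, -0.07], [-3.05, 3.05]. Speed limits (rad/s): [2.57, 2.57, 3.14, 3.14, 3.14, 3.14].

### API

Orientations are given as a 3x3 rotation matrix whose columns are the frame's x, y, z axes.
In Python, from workcell import read_state, read_camera, camera_model, hand_in gives the robot as it stands.
- The arm moves only by the shell command python3 -m creep 'ROWS' [FORCE]. ROWS is JSON, one flat list of numbers, 7 for each row, row after row: the shift along the tool's x, y, z in cm, then the turn, a rotation vector about the tool's x, y, z in rad, then the opening, from -1 (shut) to 1 (fully open). In form: [dx, dy, dz, rx, ry, rz, gripper, dx, dy, dz, rx, ry, rz, gripper, ...]. A call has 1 to 12 rows; each row is the pose to reach, as a shift and turn from the pose commanded when the call began, along the tool's axes at that moment; what a row does not reach only later rows make up. A row lasts 1/12 s, in which the tool goes at most 41.7 mm and 7.16 degrees, less where a joint would pass 70% of its speed; a pose out of reach is approached as far as the arm can. A call with a gripper value outside its range is refused whole. The fingers move at their own pace and stop on an object; FORCE is the grip in N (left out, the last holds). Time passes only in rows, so rows that repeat a pose let the fingers close. It gives the time, the measured TCP pose, the force, the opening and the grip force at its end, in the units of the state.
- read_state(): the state, without advancing time (a new reading comes with each control period).
- read_camera(name): name is "scene" or "side" or "wrist"; returns (picture, depth): 420x560x3 uint8, red, green, blue; 420x560 float32, m along the optical axis (not along the pixel's ray), 0 where there is no reading.
- camera_model(name): a dict with "fx", "fy", "cx", "cy" (pixels), "rvec" (rotation vector, rad) and "tvec" (3), from world to camera coordinates, as OpenCV has them. Camera axes: x right, y down, z forward; pixel columns grow to the right and rows downward; lengths in m; the calibration is good to about 2 mm. A picture is of the moment at which its call begins: read the wrist's pose just before it. camera_model takes no time and is no camera call; for the wrist camera it gives the pose at the moment of the call.
- hand_in(): hands the job in; it is judged then, once.
The state is a dict: "time_s": time; "joint_positions": joint angles; "joint_velocities": joint speeds; "tau": joint torques, N m; "eef_pos": TCP position; "eef_rot": TCP orientation; "wrist_force": force on the tool from outside, world axes, zero at the start; "torque": the same for the moment, N m; "gripper_width": opening from 0.0 (shut) to 1.0 (fully open); "grip_force": force on a finger pad.
Only numpy, scipy, OpenCV 4.12 (cv2) and the standard library are available. Lean on these libraries where they do the work, as an engineer would, in place of code of your own. Each camera call takes 0.05 s, during which the arm holds its last target. There are 200 camera calls.

### The job

Get the four cleaned machine parts ready for spraying: three are stacked and one lies by itself. Take the stack apart and set every part, the same way up as it lies now, over the plug of the spray stand that fits its bore: the pulley on yellow, the red flange on blue, the sprocket on black, the green hub on orange; each must drop fully over its plug and sit level on the wooden shoulder. Do not tip any part over on the way, and leave the roll of masking tape and the wire brush where they are.

Things in the scene. Friction and masses are not known exactly. Their poses are not given: they have to be found in the camera images.
- pulley: dark cast-iron V-belt pulley, one groove in its rim: 68 mm outer diameter, 24 mm high, through bore 44 mm, 0.32 kg. Lies flat on a 3 mm cardboard square, either under the stack or by itself. Round, so its yaw does not matter. Origin: centre of its underside, z up along the bore. Grip across the 68 mm rim.
- flange: red coupling flange with six small bolt holes: 68 mm outer diameter, 24 mm high, through bore 36 mm, 0.40 kg. Lies flat on a 3 mm cardboard square, under the stack when the pulley is alone, otherwise by itself. Yaw does not matter. Origin: centre of its underside, z up along the bore. Grip across the 68 mm rim.
- sprocket: bright steel chain sprocket, always the middle of the stack: toothed plate 54 mm across and 8 mm thick at the bottom, with a round boss of 38 mm diameter above it, 25 mm high in all, through bore 26 mm, 0.20 kg. Yaw does not matter. Origin: centre of its underside, z up along the bore. Grip across the 38 mm boss, 8 to 25 mm above the underside.
- hub: green coupling hub, always the top of the stack: round body of 42 mm diameter and 16 mm high with three jaws standing 12 mm above it (28 mm in all), through bore 19 mm, 0.15 kg. Yaw does not matter. Origin: centre of its underside, z up along the bore. Grip across the 42 mm body.
- yellow_stand: spray stand fixed to the table: 80 x 80 x 15 mm plywood foot, a round wooden post 54 mm across with its flat top (the shoulder) 37 mm above the table, and on it a yellow tapered silicone plug, 40 mm across at the shoulder, 29 mm at its top 61 mm above the table. Fits the pulley (44 mm bore). Origin: centre of the foot's underside; z up along the plug's axis.
- blue_stand: spray stand fixed to the table: 80 x 80 x 15 mm plywood foot, a round wooden post 46 mm across with its flat top (the shoulder) 37 mm above the table, and on it a blue tapered silicone plug, 32 mm across at the shoulder, 21 mm at its top 61 mm above the table. Fits the red flange (36 mm bore). Origin: centre of the foot's underside; z up along the plug's axis.
- black_stand: spray stand fixed to the table: 80 x 80 x 15 mm plywood foot, a round wooden post 36 mm across with its flat top (the shoulder) 37 mm above the table, and on it a black tapered silicone plug, 22 mm across at the shoulder, 11 mm at its top 61 mm above the table. Fits the sprocket (26 mm bore). Origin: centre of the foot's underside; z up along the plug's axis.
- orange_stand: spray stand fixed to the table: 80 x 80 x 15 mm plywood foot, a round wooden post 29 mm across with its flat top (the shoulder) 37 mm above the table, and on it a orange tapered silicone plug, 15 mm across at the shoulder, 6 mm at its top 61 mm above the table. Fits the green hub (19 mm bore). Origin: centre of the foot's underside; z up along the plug's axis.
- tape_roll: bystander: cream roll of masking tape lying flat, 104 mm outer diameter, 24 mm high. Loose. Origin: centre of its underside.
- wire_brush: bystander: wire brush lying bristles down, wooden back 235 mm long (from 120 mm behind to 115 mm ahead of the origin along x), 26 mm wide, 30 mm high. Loose. Origin: on the table under the middle of the back; x along the brush.
Things that resemble listed ones, but are neither listed nor needed, are in the scene too. Leave any purple look-alike of the blue_stand alone.

How it is judged:
By the outcome, as a careful person would: the job done as asked, in the order asked, and still so for the second after the job is handed in, with the robot touching nothing.
It also fails if it takes over 96 s, if anything falls off the work surface, if the arm or the gripper's body presses on something with over 40 N, if the wrist force passes 120 N, or if a joint passes its speed limit or range.

## Working session

There is one attempt and no reset: what is moved stays moved. The work goes in short steps, Python scripts to look and compute and a shell command to move; the robot and the scene stay as the last step left them, time stands still between calls to the robot, and variables do not carry over. Pictures are saved under pics/ and viewed, at most 14 in all, crops included, and the job is handed in when it is done.

```bash
mkdir -p pics; ls; cat > h.py <<'E'
import numpy as np, cv2
from workcell import read_state, read_camera, camera_model
def grab(name):
    m=camera_model(name); im,d=read_camera(name)
    np.savez(f'pics/{name}.npz',im=im,d=d,**{k:np.array(v) for k,v in m.items()})
    return im,d,m
def load(name):
    z=np.load(f'pics/{name}.npz'); return z['im'],z['d'],z
def world(d,m):
    v,u=np.indices(d.shape)
    c=np.stack([(u-m['cx'])/m['fx']*d,(v-m['cy'])/m['fy']*d,d],-1)
    R=cv2.Rodrigues(np.array(m['rvec'],float))[0]
    return (c-np.array(m['tvec']).ravel())@R
E
python3 - <<'E'
from h import *
s=read_state(); print(s['time_s'],s['eef_pos'],s['eef_rot'],s['gripper_width'])
for n in ('scene','side','wrist'):
    im,d,m=grab(n); print(n,m)
    cv2.imwrite(f'pics/{n}0.png',cv2.resize(im[:,:,::-1],(800,600),interpolation=cv2.INTER_CUBIC))
E
```

```text
pics
0.0 [5.49489356e-01 6.05377862e-05 2.30379043e-01] [[-4.40058791e-05 -9.99998086e-01 -1.95624335e-03]
 [-9.99999994e-01  4.42055495e-05 -1.02025127e-04]
 [ 1.02111409e-04  1.95623885e-03 -9.99998081e-01]] 0.998087350989548
scene {'fx': 538.4495780223621, 'fy': 538.4495780223621, 'cx': 281.330791931729, 'cy': 214.28198331841088, 'rvec': array([ 1.98425811,  0.83287328, -0.47903298]), 'tvec': array([-0.3072962 , -0.09258046,  1.57680712])}
side {'fx': 401.3915505049565, 'fy': 401.3915505049565, 'cx': 276.2570126703348, 'cy': 209.16756674662236, 'rvec': array([ 0.09192297, -2.75422986,  1.46437718]), 'tvec': array([0.4472356 , 0.05800017, 1.09904949])}
wrist {'fx': 310.56668335538154, 'fy': 310.56668335538154, 'cx': 282.8860301212899, 'cy': 207.3192251702736, 'rvec': array([6.48478528e-04, 3.10730227e+00, 4.50460286e-01]), 'tvec': array([ 0.54881156, -0.03694366,  0.38011803])}
```

View pics/scene0.png

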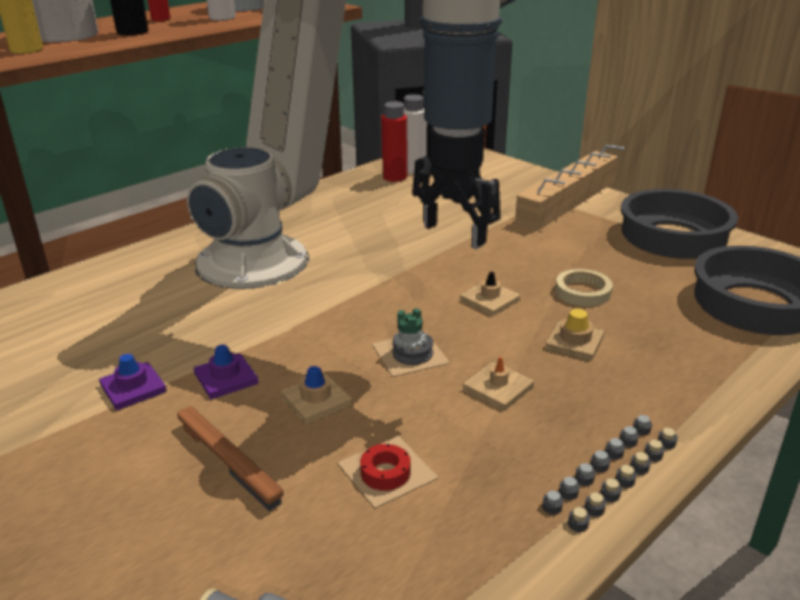

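View pics/side0.png

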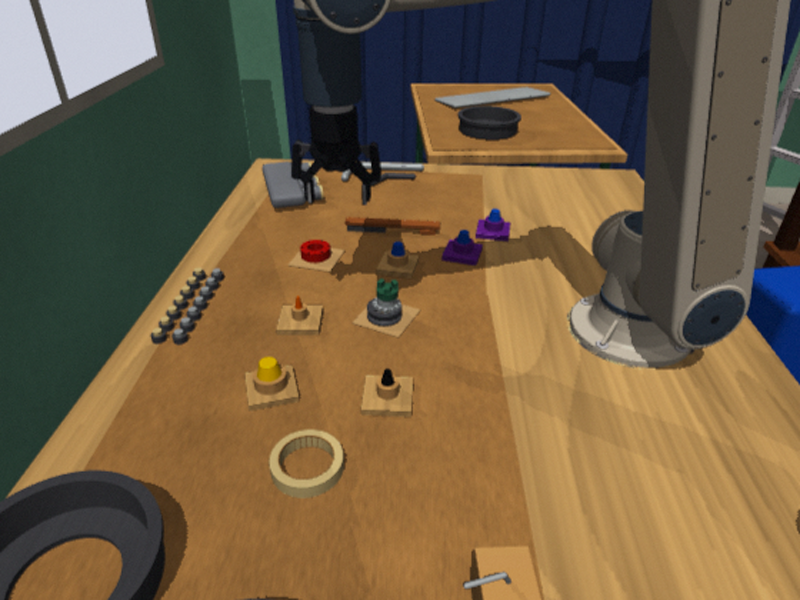

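Scene shows (800x600 view): stack (410,340), flange (385,467), orange stand (500,380), yellow (576,330), black (490,290). There are three blue-plug stands: (315,385) with a plywood foot, and (225,365) and (130,375) with purple feet. The plywood one is the one described and the purple ones are look-alikes. Side view agrees: plywood blue at (398,255), purple at (463,245) and (493,222).

View pics/wrist0.png

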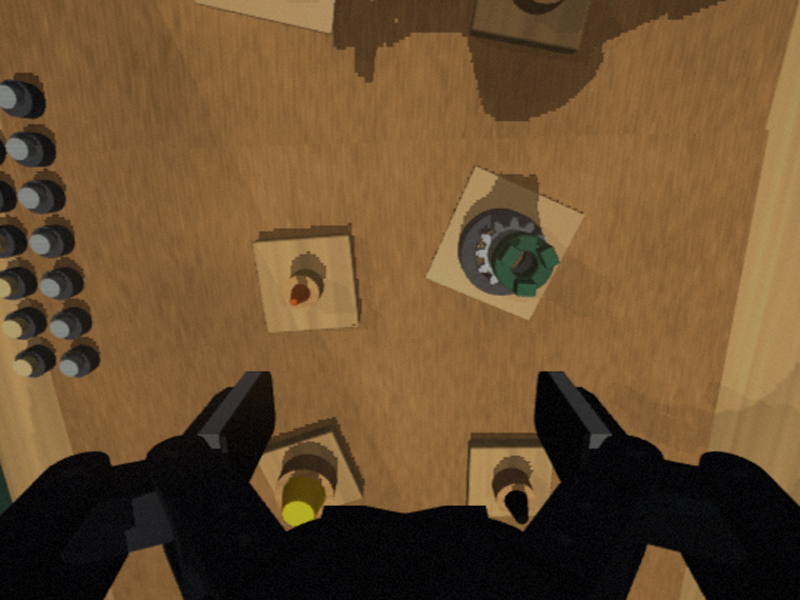

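```bash
python3 - <<'E'
from h import *
im,d,m=load('scene'); 
cv2.imwrite('pics/crop_blue.png',cv2.resize(im[225:300,60:260,::-1],(800,300),interpolation=cv2.INTER_CUBIC))
# rough positions: from 800x600 view pixels
P={'scene':dict(hub=(410,322),flange=(385,467),blue=(315,375),orange=(500,364),yellow=(577,315),black=(490,278),tape=(583,288),brush1=(185,415),brush2=(275,492),purple=(225,352),purple2=(127,360)),
'side':dict(hub=(387,287),flange=(315,250),blue=(398,246),orange=(298,301),yellow=(268,364),black=(387,376),tape=(307,463),purple=(463,235),purple2=(494,213))}
for n in P:
    im,d,m=load(n); W=world(d,m)
    for k,(u,v) in P[n].items():
        u=int(u*.7);v=int(v*.7); w=W[v-1:v+2,u-1:u+2].reshape(-1,3)
        print(n,k,np.round(np.median(w,0),4), d[v,u].round(3))
E
```

```text
scene hub [ 0.4797 -0.0201  0.0776] 1.235
scene flange [ 0.635  -0.2231  0.0036] 1.051
scene blue [ 0.4647 -0.2034  0.0608] 1.137
scene orange [0.6346 0.0202 0.0536] 1.17
scene yellow [0.6407 0.2073 0.062 ] 1.274
scene black [0.4496 0.2158 0.0544] 1.398
scene tape [0.5415 0.3848 0.001 ] 1.471
scene brush1 [ 0.3758 -0.3744  0.0303] 1.106
scene brush2 [ 0.5929 -0.3733  0.03  ] 0.972
scene purple [ 0.3177 -0.2654  0.0596] 1.192
scene purple2 [ 0.2327 -0.3852  0.062 ] 1.174
side hub [ 0.4668 -0.0142  0.0679] 1.097
side flange [ 0.648  -0.2454  0.0103] 1.332
side blue [ 0.4549 -0.1886  0.0584] 1.242
side orange [0.6307 0.0277 0.0539] 1.075
side yellow [0.6396 0.2168 0.0599] 0.917
side black [0.4487 0.2266 0.054 ] 0.905
side tape [ 5.54e-01  3.61e-01 -5.00e-04] 0.825
side purple [ 0.3105 -0.2557  0.0577] 1.297
side purple2 [ 0.2338 -0.3762  0.0564] 1.385
```

View pics/crop_blue.png

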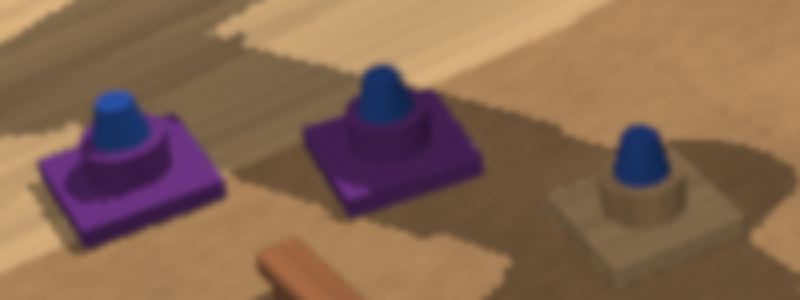

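Wrist view (800x600, up = −y): stack (510,255), hub (523,262) set off from the pulley, orange (300,295), yellow (298,510), black (516,505). The crop confirms it: the plywood-foot blue stand at the right, crop (640,160), is the real one, and the other two are purple. Now the centre fits.

```bash
cat > fit.py <<'E'
from h import *
from scipy.optimize import least_squares
def fitc(P,c0,rf,tol=.006):
    c=np.array(c0,float); n=0
    for _ in range(4):
        e=np.hypot(*(P[:,:2]-c).T)-rf(P[:,2]); Q=P[np.abs(e)<tol] if _ else P[np.abs(e)<.015]
        if len(Q)<8: return c*np.nan,0,0
        r=least_squares(lambda x:np.hypot(*(Q[:,:2]-x).T)-rf(Q[:,2]),c,loss='soft_l1',f_scale=.001); c=r.x
    return c,len(Q),np.sqrt(np.mean(r.fun**2))
def cone(r0,r1): return lambda z:r0+(r1-r0)*(z-.037)/.024
def cst(r): return lambda z:r+0*z
# name: centre, radius fn, zlo, zhi
O=dict(yellow=((.634,.215),cone(.020,.0145),.040,.058),
 blue=((.457,-.199),cone(.016,.0105),.040,.058),
 black=((.445,.222),cone(.011,.0055),.040,.058),
 orange=((.628,.024),cone(.0075,.003),.040,.058),
 yellowpost=((.634,.215),cst(.027),.019,.034), bluepost=((.457,-.199),cst(.023),.019,.034),
 blackpost=((.445,.222),cst(.018),.019,.034), orangepost=((.628,.024),cst(.0145),.019,.034),
 flange=((.632,-.235),cst(.034),.006,.024), flangebore=((.632,-.235),cst(.018),.006,.024),
 pulley=((.47,-.02),cst(.034),.005,.009), pulleytop=((.47,-.02),cst(.034),.0215,.026),
 boss=((.47,-.018),cst(.019),.037,.051), hub=((.47,-.018),cst(.021),.0545,.066))
if __name__=='__main__':
  for k,(c,rf,a,b) in O.items():
    for n in ('scene','side','wrist'):
        im,d,m=load(n); W=world(d,m); ok=(d>0)&(np.hypot(W[...,0]-c[0],W[...,1]-c[1])<.05)&(W[...,2]>a)&(W[...,2]<b)
        P=W[ok]; r=fitc(P,c,rf) if len(P)>8 else None
        if r and r[1]: print(k,n,(r[0]*1000).round(1),r[1],'rms mm %.1f'%(r[2]*1e3))
  for n in ('scene','side','wrist'):
    im,d,m=load(n); W=world(d,m)
    for k,c in dict(stack=(.47,-.018),flange=(.632,-.235)).items():
        z=W[...,2][(np.hypot(W[...,0]-c[0],W[...,1]-c[1])<.03)&(d>0)]; print(n,k,'ztop',np.percentile(z,[50,98]).round(4))
E
python3 fit.py
```

```text
yellow scene [640.  214.7] 121 rms mm 1.9
yellow side [639.9 213.7] 123 rms mm 1.5
yellow wrist [641.  214.8] 398 rms mm 0.6
blue scene [ 454.9 -198. ] 106 rms mm 1.7
blue side [ 454.6 -199. ] 52 rms mm 2.0
black scene [447.2 219.9] 48 rms mm 2.3
black side [446.4 220.3] 54 rms mm 1.2
black wrist [447.7 221.1] 194 rms mm 0.6
orange scene [631.3  23.8] 41 rms mm 1.4
orange side [630.5  23.6] 26 rms mm 1.7
orange wrist [631.2  24.1] 108 rms mm 0.5
yellowpost scene [640.1 214.6] 119 rms mm 1.9
yellowpost side [639.7 214.1] 118 rms mm 1.3
yellowpost wrist [641.  214.8] 287 rms mm 0.4
bluepost scene [ 455.3 -197.8] 121 rms mm 1.3
bluepost side [ 454.  -197.9] 66 rms mm 2.0
bluepost wrist [ 455.6 -198. ] 153 rms mm 0.3
blackpost scene [447.2 221.3] 69 rms mm 1.9
blackpost side [446.3 220.7] 71 rms mm 0.9
blackpost wrist [447.8 221.1] 213 rms mm 0.5
orangepost scene [630.7  24. ] 69 rms mm 1.7
orangepost side [629.9  23.8] 49 rms mm 1.3
orangepost wrist [631.2  24. ] 96 rms mm 0.2
flange scene [ 645.8 -231.6] 253 rms mm 1.3
flange side [ 645.1 -231.7] 109 rms mm 1.9
flangebore scene [ 646.1
[... 934 characters left out ...]
                                                             ~~~~~~~~~~~~~^^^^^^^^^^^
    return _quantile_unchecked(
        a, q, axis, out, overwrite_input, method, keepdims, weights)
    return _ureduce(a,
                    func=_quantile_ureduce_func,
    ...<5 lines>...
                    overwrite_input=overwrite_input,
                    method=method)
    r = func(a, **kwargs)
    result = _quantile(arr,
                       quantiles=q,
    ...<2 lines>...
                       out=out,
                       weights=wgt)
    slices_having_nans = np.isnan(arr[-1, ...])
                                  ~~~^^^^^^^^^
IndexError: index -1 is out of bounds for axis 0 with size 0
```

```bash
python3 - <<'E'
from fit import *
c=(.467,-.007)
for n in ('scene','side','wrist'):
    im,d,m=load(n); W=world(d,m); r=np.hypot(W[...,0]-c[0],W[...,1]-c[1])
    for k,rr,a,b in (('hub',.021,.0545,.066),('boss',.019,.037,.050),('pulley',.034,.006,.025)):
        P=W[(d>0)&(r<.045)&(W[...,2]>a)&(W[...,2]<b)]; f=fitc(P,c,cst(rr),.004); print(k,n,(f[0]*1e3).round(1),f[1],'%.1f'%(f[2]*1e3))
    z=W[...,2][(r<.03)&(d>0)&(W[...,2]<.15)]; print('ztop',np.percentile(z,98))
    P=W[(d>0)&(r<.04)&(W[...,2]>.075)&(W[...,2]<.09)]; print('jaw pts',P.mean(0).round(4),len(P))
    P=W[(d>0)&(r<.06)&(W[...,2]>.0245)&(W[...,2]<.029)]; print('pulley top',P[:,:2].min(0),P[:,:2].max(0))
im,d,m=load('wrist'); cv2.imwrite('pics/stack.png',cv2.resize(im[110:230,290:410,::-1],(600,600),interpolation=cv2.INTER_CUBIC))
E
```

```text
hub scene [464.5  -5.6] 75 1.4
boss scene [466.1  -6.7] 79 1.5
pulley scene [467.7  -3. ] 147 2.2
ztop 0.08116226986239346
jaw pts [ 0.4666 -0.0079  0.0791] 73
pulley top [ 0.44182938 -0.04166543] [0.50533664 0.02812312]
hub side [463.6  -5.5] 58 1.2
boss side [465.   -6.7] 50 1.2
pulley side [470.6  -9.1] 118 2.1
ztop 0.0790940887676962
jaw pts [ 0.4629 -0.0041  0.078 ] 42
pulley top [ 0.43554087 -0.02296484] [0.50255309 0.0319048 ]
hub wrist [464.9  -5.6] 114 0.2
boss wrist [466.5  -6.7] 103 0.5
pulley wrist [470.1  -4.1] 158 0.8
ztop 0.08157446103761569
jaw pts [ 0.4655 -0.0063  0.0803] 475
pulley top [ 0.44136098 -0.03890894] [0.50472681 0.0285551 ]
```

View pics/stack.png

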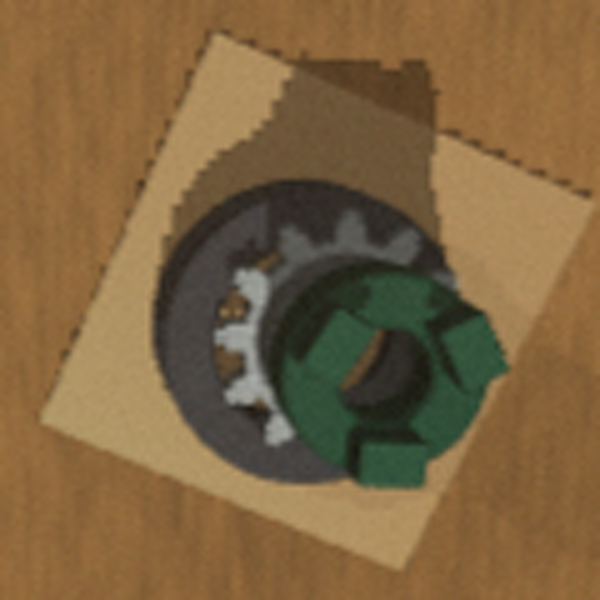

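Crop: hub centre near (390,375), sprocket and pulley offset to its upper left. The hub, boss and pulley fits have their expected radii, and the hub top at 80 mm matches the given sizes. Going above the hub.

```bash
python3 -m creep '[0.56,8.5,13,0,0,0,1, 0.56,8.5,13,0,0,0,1, 0.56,8.5,13,0,0,0,1, 0.56,8.5,13,0,0,0,1, 0.56,8.5,13,0,0,0,1, 0.56,8.5,13,0,0,0,1, 0.56,8.5,13,0,0,0,1]' 40
```

```text
time_s: 0.73
eef_pos: [0.4662, -0.0055, 0.1022]
eef_rot: [[0.001, -1.0, 0.002], [-1.0, -0.001, -0.0], [0.0, -0.002, -1.0]]
wrist_force: [0.2, 0.3, 0.8]
gripper_width: 1.003
grip_force: 0.0
```

```bash
python3 -m creep '[0,0.1,2.7,0,0,0,1, 0,0.1,5.5,0,0,0,1, 0,0.1,5.5,0,0,0,1, 0,0.1,5.5,0,0,0,1, 0,0.1,5.5,0,0,0,-1, 0,0.1,5.5,0,0,0,-1, 0,0.1,5.5,0,0,0,-1, 0,0.1,5.5,0,0,0,-1, 0,0.1,5.5,0,0,0,-1, 0,0.1,5.5,0,0,0,-1, 0,0.1,5.5,0,0,0,-1, 0,0.1,5.5,0,0,0,-1]' 40
```

```text
time_s: 1.73
eef_pos: [0.4652, -0.0053, 0.0478]
eef_rot: [[0.001, -1.0, 0.003], [-1.0, -0.001, 0.0], [-0.0, -0.003, -1.0]]
wrist_force: [-1.3, 1.6, 6.1]
gripper_width: 0.47
grip_force: 40.0
```

```bash
python3 -m creep '[0,0,1,0,0,0,-1, 0,0,-3,0,0,0,-1, 0,0,-7,0,0,0,-1, 0,0,-10,0,0,0,-1, 0,0,-10,0,0,0,-1, 0,0,-10,0,0,0,-1]' 40 >/dev/null 2>&1; echo oops
```

```text
oops
```

I mistyped the first row, which pressed 1 cm down for 1/12 s before lifting. Checking for consequences.

```bash
python3 - <<'E'
from h import *
s=read_state(); print(s['time_s'],s['eef_pos'].round(4),s['wrist_force'].round(1),s['gripper_width'],s['grip_force'])
a,_,_=grab('wrist'); b,d,m=grab('scene'); grab('side')
out=np.hstack([cv2.resize(a[:,:,::-1],(400,300)),cv2.resize(b[180:300,220:380,::-1],(400,300))])
cv2.imwrite('pics/lift1.png',out)
from fit import *
c=(.467,-.007)
for n in ('scene','side','wrist'):
    im,d,m=load(n); W=world(d,m); r=np.hypot(W[...,0]-c[0],W[...,1]-c[1])
    for k,rr,a,b in (('boss',.019,.037,.050),('pulley',.034,.006,.025)):
        P=W[(d>0)&(r<.045)&(W[...,2]>a)&(W[...,2]<b)]; 
        if len(P)>8: f=fitc(P,c,cst(rr),.004); print(k,n,(f[0]*1e3).round(1),f[1],'%.1f'%(f[2]*1e3))
E
```

```text
2.2333 [ 0.465  -0.0051  0.1481] [-0.6  0.4 -2.6] 0.47502368315153265 44.35553686693311
boss scene [459.5  -7.5] 90 1.9
pulley scene [467.   -2.5] 145 2.2
boss side [457.9  -6.5] 63 1.7
pulley side [469.3  -9.4] 124 2.1
boss wrist [462.5 -12.6] 203 1.6
pulley wrist [459.3 -10.1] 181 1.6
```

View pics/lift1.png

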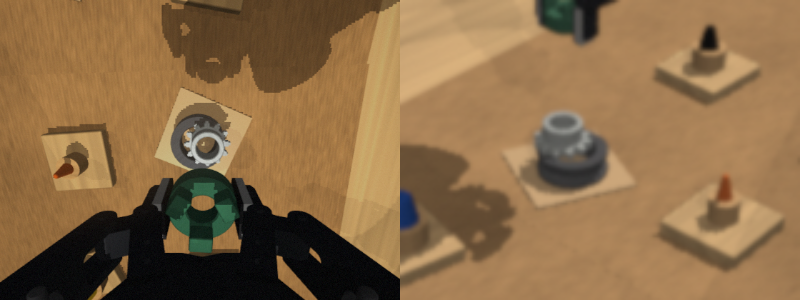

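The picture shows the hub held (left, (200,205)) and the sprocket level but shifted a few mm on the pulley. Measuring the hub's in-hand height and level, and the sprocket's pose.

```bash
python3 - <<'E'
from fit import *
for n in ('scene','side','wrist'):
    im,d,m=load(n); W=world(d,m); h=cv2.cvtColor(im,cv2.COLOR_RGB2HSV)
    g=(d>0)&(h[...,0]>60)&(h[...,0]<95)&(h[...,1]>90)&(np.hypot(W[...,0]-.465,W[...,1]+.005)<.04)&(W[...,2]>.1)
    P=W[g]; print(n,len(P),np.percentile(P,[1,50,99],axis=0).round(4).tolist())
    f=fitc(P[P[:,2]<.17],(.465,-.005),cst(.021),.003); print('hub',(f[0]*1e3).round(1),f[1],f[2]*1e3)
    # boss top ring plane
    r=np.hypot(W[...,0]-.460,W[...,1]+.007)
    P=W[(d>0)&(r<.022)&(W[...,2]>.046)&(W[...,2]<.058)]
    q=P[np.abs(P[:,2]-np.percentile(P[:,2],75))<.003]
    A=np.c_[q[:,:2]-q[:,:2].mean(0),np.ones(len(q))]; s=np.linalg.lstsq(A,q[:,2],rcond=None)[0]; print('boss top',len(q),q.mean(0).round(4),'slope deg',np.degrees(s[:2]).round(1),(q[:,:2].max(0)+q[:,:2].min(0))/2,np.ptp(q[:,:2],axis=0))
E
```

```text
scene 113 [[0.4483, -0.0283, 0.1645], [0.4633, -0.0188, 0.1735], [0.4811, -0.0015, 0.1866]]
hub [473.7  -2.8] 15 1.6309694062535887
boss top 80 [ 0.4612 -0.0088  0.0522] slope deg [ 0.5 -0.5] [ 0.46199999 -0.00715003] [0.03751823 0.03953922]
side 203 [[0.4359, -0.0211, 0.1586], [0.4619, 0.0074, 0.1721], [0.4874, 0.0256, 0.2904]]
hub [461.9  -5.8] 58 1.2487245633307469
boss top 54 [ 0.4589 -0.0052  0.0503] slope deg [-0.5 -0.3] [ 0.45906712 -0.00602419] [0.03562722 0.04064118]
wrist 7938 [[0.4364, -0.0255, 0.1633], [0.4632, -0.0136, 0.1842], [0.4876, 0.0132, 0.247]]
hub [465.9 -17. ] 406 1.0163460664592057
boss top 928 [ 0.4595 -0.0074  0.0526] slope deg [0.  0.1] [ 0.45928586 -0.00666596] [0.03733435 0.03824081]
```

The sprocket is level at (0.4595, −0.0067). The hub slid about 6 mm up in the grip, so its underside is now TCP + 11 mm. Now to the orange stand.

```bash
python3 -m creep '[-0.6,-3.3,0,0,0,0,-1, -1.2,-7,0,0,0,0,-1, -1.8,-10.5,0,0,0,0,-1, -2.4,-14,0,0,0,0,-1, -2.95,-16.6,0,0,0,0,-1, -2.95,-16.6,4,0,0,0,-1, -2.95,-16.6,5.5,0,0,0,-1, -2.95,-16.6,5.5,0,0,0,-1, -2.95,-16.6,5.5,0,0,0,-1, -2.95,-16.6,5.5,0,0,0,-1]'
python3 - <<'E'
from fit import *
im,d,m=grab('wrist'); W=world(d,m); h=cv2.cvtColor(im,cv2.COLOR_RGB2HSV)
s=read_state(); e=s['eef_pos']
g=(d>0)&(h[...,0]>60)&(h[...,0]<95)&(h[...,1]>90)&(np.hypot(*(W[...,:2]-e[:2]).transpose(2,0,1))<.05)&(W[...,2]<.2)
P=W[g]; z=np.median(P[P[:,2]>np.percentile(P[:,2],90)][:,2]); q=P[np.abs(P[:,2]-z)<.004]
A=np.c_[q[:,:2]-q[:,:2].mean(0),np.ones(len(q))]; print('tops',q.mean(0)-e,np.degrees(np.linalg.lstsq(A,q[:,2],rcond=None)[0][:2]), (P[:,:2].min(0)+P[:,:2].max(0))/2-e[:2],np.ptp(P[:,:2],axis=0))
P=P[(P[:,2]<z-.013)]; print(len(P)); f=fitc(P,e[:2],cst(.021),.004); print('hub-TCP mm',((f[0]-e[:2])*1e3).round(1),f[1],f[2]*1e3, P[:,2].min()-e[2])
b,_,_=grab('side')
cv2.imwrite('pics/a.png',np.hstack([cv2.resize(im[150:420,140:420,::-1],(400,386)),cv2.resize(b[150:270,140:264,::-1],(400,386))]))
E
```

```text
time_s: 3.22
eef_pos: [0.6305, 0.0237, 0.0922]
eef_rot: [[0.0, -1.0, 0.001], [-1.0, -0.0, -0.001], [0.001, -0.001, -1.0]]
wrist_force: [-0.5, 0.5, -1.5]
gripper_width: 0.472
grip_force: 44.3
tops [-0.00125347 -0.0148075   0.09041705] [ -0.07013329 -11.74960395] [-0.00028496 -0.00075196] [0.09933021 0.04165778]
6984
hub-TCP mm [ 5.5 -9.3] 3187 1.986064656704567 0.008747190174179256
```

View pics/a.png

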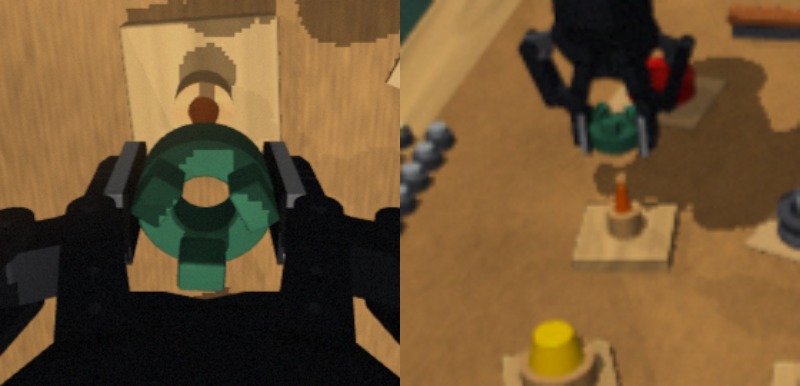

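Hub held level, orange plug directly below ((203,110) left, (622,195) right). Lowering.

```bash
python3 -m creep '[-0.08,-0.05,2,0,0,0,-1, -0.08,-0.05,3.5,0,0,0,-1, -0.08,-0.05,5,0,0,0,-1, -0.08,-0.05,6.2,0,0,0,-1, -0.08,-0.05,6.2,0,0,0,-1, -0.08,-0.05,6.2,0,0,0,-1]'
```

```text
time_s: 3.82
eef_pos: [0.6308, 0.0247, 0.0302]
eef_rot: [[0.0, -1.0, 0.001], [-1.0, -0.0, -0.0], [0.0, -0.001, -1.0]]
wrist_force: [0.8, -0.2, -1.0]
gripper_width: 0.475
grip_force: 44.3
```

```bash
python3 -m creep '[0,0,0.2,0,0,0,-1, 0,0,0.2,0,0,0,-1, 0,0,0.2,0,0,0,0.2, 0,0,0.2,0,0,0,1, 0,0,0.2,0,0,0,1, 0,0,0.2,0,0,0,1, 0,0,-3,0,0,0,1, 0,0,-7,0,0,0,1, 0,0,-10,0,0,0,1, 0,0,-12,0,0,0,1, 0,0,-12,0,0,0,1]'
python3 - <<'E'
from fit import *
c=(.631,.024)
for n in ('scene','side','wrist'):
    im,d,m=grab(n); W=world(d,m); h=cv2.cvtColor(im,cv2.COLOR_RGB2HSV)
    g=(d>0)&(h[...,0]>60)&(h[...,0]<95)&(h[...,1]>90)&(np.hypot(W[...,0]-c[0],W[...,1]-c[1])<.05)&(W[...,2]<.1)
    P=W[g]; print(n,len(P),np.percentile(P[:,2],[1,50,99]).round(4)); f=fitc(P[P[:,2]<.05],c,cst(.021),.004); print(f)
E
```

```text
time_s: 4.73
eef_pos: [0.6334, 0.0248, 0.1557]
eef_rot: [[0.001, -1.0, 0.011], [-1.0, -0.001, 0.001], [-0.001, -0.011, -1.0]]
wrist_force: [-0.2, 0.6, 1.5]
gripper_width: 1.0
grip_force: 0.0
scene 146 [0.0441 0.0542 0.0664]
(array([0.63112832, 0.02616001]), 28, np.float64(0.0015883706056016773))
side 158 [0.0401 0.0522 0.065 ]
(array([0.62947709, 0.02534812]), 43, np.float64(0.0013733969970098517))
wrist 668 [0.0525 0.0649 0.0671]
(array([nan, nan]), 0, 0)
```

The hub is seated: jaw tops at 65 mm, which is 37 + 28. Next the sprocket.

```bash
python3 -m creep '[0.8,4.1,0,0,0,0,1, 1.5,8.2,0,0,0,0,1, 2.3,12.3,1,0,0,0,1, 3,16.4,2.5,0,0,0,1, 3.15,17.4,5,0,0,0,1, 3.15,17.4,6,0,0,0,1, 3.15,17.4,6,0,0,0,1, 3.15,17.4,6,0,0,0,1]'
```

```text
time_s: 5.55
eef_pos: [0.456, -0.0071, 0.0887]
eef_rot: [[0.0, -1.0, -0.002], [-1.0, -0.0, -0.001], [0.001, 0.002, -1.0]]
wrist_force: [0.6, -0.1, 0.4]
gripper_width: 1.002
grip_force: 0.0
```

```bash
python3 -m creep '[0,-0.35,2,0,0,0,1, 0,-0.35,4,0,0,0,1, 0,-0.35,5.2,0,0,0,1, 0,-0.35,5.2,0,0,0,1, 0,-0.35,5.2,0,0,0,-0.4, 0,-0.35,5.2,0,0,0,-1, 0,-0.35,5.2,0,0,0,-1, 0,-0.35,5.2,0,0,0,-1, 0,-0.35,5.2,0,0,0,-1, 0,-0.35,5.2,0,0,0,-1, 0,-0.35,5.2,0,0,0,-1]' 40
```

```text
time_s: 6.47
eef_pos: [0.4609, -0.0066, 0.0386]
eef_rot: [[0.0, -1.0, 0.002], [-1.0, -0.0, 0.0], [-0.0, -0.002, -1.0]]
wrist_force: [-1.3, -0.7, 5.0]
gripper_width: 0.424
grip_force: 39.4
```

```bash
python3 -m creep '[0,0,-1,0,0,0,-1, 0,0,-3,0,0,0,-1, 0,0,-6,0,0,0,-1, 0,0,-9,0,0,0,-1, 0,0,-9,0,0,0,-1, 0,0,-9,0,0,0,-1]'
python3 - <<'E'
from fit import *
a,_,_=grab('wrist'); b,_,_=grab('side')
cv2.imwrite('pics/b.png',np.hstack([cv2.resize(a[:,:,::-1],(400,300)),cv2.resize(b[150:270,190:350,::-1],(400,300))]))
e=read_state()['eef_pos']
for n in ('side','scene','wrist'):
    im,d,m=grab(n) if n=='scene' else load(n); W=world(d,m)
    P=W[(d>0)&(np.hypot(W[...,0]-e[0],W[...,1]-e[1])<.035)&(W[...,2]>e[2]-.02)&(W[...,2]<e[2]-.004)]
    if len(P)>10: print(n,len(P),np.percentile(P[:,2],[1,50])-e[2],'x',(np.percentile(P[:,:2],[1,99],axis=0)-e[:2]).round(4).tolist(),fitc(P,e[:2],cst(.026),.004))
    P=W[(d>0)&(np.hypot(W[...,0]-.47,W[...,1]+.004)<.05)&(W[...,2]>.0)&(W[...,2]<.04)]
    if n!='side': t=P[P[:,2]>.0245]; print(n,'pulley',np.percentile(P[:,2],99), (t[:,:2].min(0)+t[:,:2].max(0))/2,np.ptp(t[:,:2],axis=0),fitc(t,(.47,-.004),cst(.034),.003))
E
```

```text
time_s: 6.97
eef_pos: [0.4611, -0.0063, 0.1291]
eef_rot: [[-0.0, -1.0, 0.004], [-1.0, 0.0, 0.002], [-0.002, -0.004, -1.0]]
wrist_force: [-0.8, -0.8, -1.8]
gripper_width: 0.423
grip_force: 40.4
side 69 [-0.01179003 -0.00646587] x [[-0.0273, -0.0021], [0.0254, 0.0282]] (array([ 0.45782877, -0.0080381 ]), 54, np.float64(0.0021250953466594434))
scene 85 [-0.01241898 -0.00635265] x [[-0.025, -0.0269], [0.0268, 0.023]] (array([ 0.45753508, -0.00575425]), 67, np.float64(0.001769329927187608))
scene pulley 0.02981124170355903 [ 0.47139345 -0.00635577] [0.06838823 0.06749043] (array([ 0.47105555, -0.00600043]), 76, np.float64(0.001576718578466364))
wrist 402 [-0.00855533 -0.00572056] x [[-0.0207, -0.0274], [0.0245, 0.0137]] (array([ 0.46068797, -0.0061866 ]), 173, np.float64(0.0018201645829635366))
wrist pulley 0.029025371148112857 [ 0.47064374 -0.01187617] [0.0672802  0.05428289] (array([0.46883319, 0.00154566]), 867, np.float64(0.001724843380733108))
```

View pics/b.png

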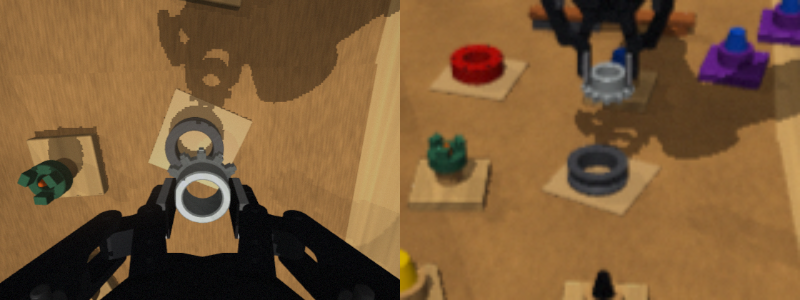

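Sprocket held level (left (203,195)); hub seated (left (45,185)); pulley free at (195,138). Moving to the black stand.

```bash
python3 -m creep '[-3.5,0.2,0,0,0,0,-1, -7.5,0.4,0,0,0,0,-1, -11.5,0.7,0,0,0,0,-1, -15.5,0.9,0,0,0,0,-1, -19.5,1.15,0,0,0,0,-1, -22.75,1.35,0,0,0,0,-1, -22.75,1.35,2,0,0,0,-1, -22.75,1.35,3.5,0,0,0,-1, -22.75,1.35,3.5,0,0,0,-1, -22.75,1.35,3.5,0,0,0,-1]'
python3 - <<'E'
from fit import *
c=(.447,.221)
e=read_state()['eef_pos']
for n in ('scene','side','wrist'):
    im,d,m=grab(n); W=world(d,m)
    P=W[(d>0)&(np.hypot(W[...,0]-c[0],W[...,1]-c[1])<.04)&(W[...,2]>.019)&(W[...,2]<.034)]
    if len(P)>10: print(n,'post',fitc(P,c,cst(.018),.003))
    P=W[(d>0)&(np.hypot(W[...,0]-e[0],W[...,1]-e[1])<.035)&(W[...,2]>e[2]-.02)&(W[...,2]<e[2]-.004)]
    if len(P)>10: print(n,'plate bottom',P[:,2].min()-e[2],(P[:,:2].min(0)+P[:,:2].max(0))/2-e[:2],np.ptp(P,axis=0))
E
```

```text
time_s: 7.95
eef_pos: [0.4456, 0.2199, 0.0909]
eef_rot: [[0.0, -1.0, -0.003], [-1.0, -0.0, -0.003], [0.003, 0.003, -1.0]]
wrist_force: [-0.0, 0.2, -1.8]
gripper_width: 0.425
grip_force: 40.5
scene post (array([0.4471379 , 0.22079449]), 57, np.float64(0.001550689110044198))
scene plate bottom -0.012202207079695104 [ 0.00233106 -0.005751  ] [0.05235075 0.04558856 0.00819627]
side post (array([0.44668414, 0.22046889]), 72, np.float64(0.00103289934453505))
side plate bottom -0.012583995392835765 [-0.00092935  0.00734321] [0.05326165 0.04345314 0.00854922]
wrist post (array([0.44755372, 0.22105609]), 228, np.float64(0.00013451891093176725))
wrist plate bottom -0.00986238008499385 [ 0.0014514  -0.00660939] [0.04851149 0.04216283 0.00585533]
```

```bash
python3 -m creep '[-0.1,-0.17,0.8,0,0,0,-1, -0.1,-0.17,2,0,0,0,-1, -0.1,-0.17,3,0,0,0,-1, -0.1,-0.17,4,0,0,0,-1, -0.1,-0.17,4,0,0,0,-1, -0.1,-0.17,4,0,0,0,-1]'
```

```text
time_s: 8.6
eef_pos: [0.4483, 0.2214, 0.0522]
eef_rot: [[-0.0, -1.0, -0.0], [-1.0, 0.0, -0.001], [0.001, 0.0, -1.0]]
wrist_force: [-0.5, -0.3, -1.8]
gripper_width: 0.424
grip_force: 40.5
```

Underside at about 40 mm with no contact, so a little lower, then release and rise.

```bash
python3 -m creep '[0,0.05,0.2,0,0,0,-1, 0,0.05,0.2,0,0,0,-1, 0,0.05,0.2,0,0,0,0.2, 0,0.05,0.2,0,0,0,1, 0,0.05,0.2,0,0,0,1, 0,0.05,0.2,0,0,0,1, 0,0.05,-3,0,0,0,1, 0,0.05,-7,0,0,0,1, 0,0.05,-10,0,0,0,1, 0,0.05,-10,0,0,0,1, 0,0.05,-10,0,0,0,1]'
python3 - <<'E'
from fit import *
c=(.447,.221)
for n in ('scene','side','wrist'):
    im,d,m=grab(n); W=world(d,m)
    P=W[(d>0)&(np.hypot(W[...,0]-c[0],W[...,1]-c[1])<.035)&(W[...,2]>.038)&(W[...,2]<.09)]
    q=P[np.abs(P[:,2]-.062)<.003]; print(n,len(P),np.percentile(P[:,2],[2,50,98]).round(4),len(q),fitc(P[(P[:,2]>.047)&(P[:,2]<.061)],c,cst(.019),.004))
    p=(.471,-.006)
    r=np.hypot(W[...,0]-p[0],W[...,1]-p[1]); P=W[(d>0)&(r<.045)&(r>.03)&(W[...,2]>.005)&(W[...,2]<.027)]
    if len(P)>20:
        print('pulley', fitc(P,p,cst(.034),.003))
E
```

```text
time_s: 9.52
eef_pos: [0.4487, 0.2226, 0.1546]
eef_rot: [[0.0, -1.0, 0.004], [-1.0, -0.0, 0.003], [-0.003, -0.004, -1.0]]
wrist_force: [-0.2, 0.4, -1.1]
gripper_width: 0.999
grip_force: 0.0
scene 250 [0.0393 0.0529 0.0638] 71 (array([0.4470851 , 0.22198354]), 77, np.float64(0.001789485368035542))
pulley (array([ 0.47021134, -0.00417987]), 129, np.float64(0.0014210867539904528))
side 369 [0.0386 0.0517 0.062 ] 93 (array([0.44664408, 0.22149658]), 102, np.float64(0.0014188893267314824))
pulley (array([ 0.47021305, -0.00637179]), 116, np.float64(0.0016388808709855217))
wrist 2715 [0.0387 0.054  0.0638] 1165 (array([0.44773276, 0.22179647]), 170, np.float64(0.0007918831511096043))
```

Sprocket seated: boss top at 62 mm, which is 37 + 25. Stopping on the way for a clear wrist look at the pulley.

```bash
python3 -m creep '[3.5,-0.5,0,0,0,0,1, 7,-1.1,0,0,0,0,1, 10.5,-1.7,0,0,0,0,1, 14,-2.2,0,0,0,0,1, 14,-2.2,0,0,0,0,1, 14,-2.2,0,0,0,0,1, 14,-2.2,0,0,0,0,1]'
python3 - <<'E'
from fit import *
p=(.471,-.006)
im,d,m=grab('wrist'); W=world(d,m)
r=np.hypot(W[...,0]-p[0],W[...,1]-p[1]); P=W[(d>0)&(r<.05)&(W[...,2]>.0235)&(W[...,2]<.032)]
print((P.min(0)+P.max(0))/2,np.ptp(P,axis=0),len(P)); rr=np.hypot(*(P[:,:2]-P[:,:2].mean(0)).T); print(P.mean(0),rr.min(),rr.max())
print('bore',fitc(P[rr<.025],p,cst(.022),.003),'rim',fitc(P[rr>.032],p,cst(.034),.003))
E
```

```text
time_s: 10.25
eef_pos: [0.4693, 0.0816, 0.1514]
eef_rot: [[-0.001, -1.0, -0.002], [-1.0, 0.001, -0.001], [0.001, 0.002, -1.0]]
wrist_force: [-0.8, 0.4, -0.3]
gripper_width: 1.004
grip_force: 0.0
[ 0.47064143 -0.00497801  0.02684893] [0.06771467 0.0676685  0.00648559] 3433
[ 0.47069682 -0.00633011  0.02778257] 0.020478131024908152 0.03536953201158198
bore (array([ 0.47070759, -0.00609566]), 793, np.float64(0.0016572847408501696)) rim (array([ 0.47071595, -0.00639441]), 603, np.float64(0.0011554544885222027))
```

```bash
python3 -m creep '[3.5,-0.1,2,0,0,0,1, 7,-0.15,4,0,0,0,1, 8.7,-0.15,7,0,0,0,1, 8.7,-0.15,9,0,0,0,1, 8.7,-0.15,9,0,0,0,1, 8.7,-0.15,9,0,0,0,1, 8.7,-0.15,9,0,0,0,1]'
```

```text
time_s: 10.88
eef_pos: [0.4724, -0.0041, 0.0635]
eef_rot: [[0.002, -1.0, 0.002], [-1.0, -0.002, 0.0], [-0.0, -0.002, -1.0]]
wrist_force: [0.5, 0.3, -0.2]
gripper_width: 1.001
grip_force: 0.0
```

```bash
python3 -m creep '[0.1,0.15,2.5,0,0,0,1, 0.1,0.15,4.5,0,0,0,1, 0.1,0.15,5.5,0,0,0,1, 0.1,0.15,6.2,0,0,0,1, 0.1,0.15,6.2,0,0,0,1, 0.1,0.15,6.2,0,0,0,1]'
```

```text
time_s: 11.38
eef_pos: [0.4708, -0.0056, 0.0014]
eef_rot: [[0.001, -1.0, 0.002], [-1.0, -0.001, 0.0], [-0.0, -0.002, -1.0]]
wrist_force: [0.1, -0.1, 0.0]
gripper_width: 0.998
grip_force: 0.0
```

```bash
python3 -m creep '[0,0,0.1,0,0,0,0, 0,0,0.1,0,0,0,-1, 0,0,0.1,0,0,0,-1, 0,0,0.1,0,0,0,-1, 0,0,0.1,0,0,0,-1, 0,0,0.1,0,0,0,-1]' 50; python3 -m creep '[0,0,-0.5,0,0,0,-1, 0,0,-2,0,0,0,-1, 0,0,-5,0,0,0,-1, 0,0,-8,0,0,0,-1, 0,0,-11,0,0,0,-1, 0,0,-11,0,0,0,-1, 0,0,-11,0,0,0,-1]'
python3 - <<'E'
from fit import *
e=read_state()['eef_pos']
a,_,_=grab('wrist'); b,_,_=grab('side'); c,_,_=grab('scene')
cv2.imwrite('pics/c.png',np.hstack([cv2.resize(a[:,:,::-1],(400,300)),cv2.resize(b[150:270,190:350,::-1],(400,300))]))
for n in ('side','scene'):
    im,d,m=load(n); W=world(d,m)
    P=W[(d>0)&(np.hypot(W[...,0]-e[0],W[...,1]-e[1])<.045)&(W[...,2]>e[2]-.02)&(W[...,2]<e[2]+.03)]
    print(n,len(P),(np.percentile(P[:,2],[1,50,99])-e[2]).round(4),((P.min(0)+P.max(0))/2-e)[:2])
E
```

```text
time_s: 11.88
eef_pos: [0.4709, -0.0058, 0.0011]
eef_rot: [[0.001, -1.0, 0.003], [-1.0, -0.001, 0.001], [-0.001, -0.003, -1.0]]
wrist_force: [-2.9, 1.6, 8.2]
gripper_width: 0.781
grip_force: 54.0
time_s: 12.47
eef_pos: [0.4705, -0.0059, 0.111]
eef_rot: [[-0.0, -1.0, 0.004], [-1.0, 0.0, 0.002], [-0.002, -0.004, -1.0]]
wrist_force: [-1.2, 0.8, -4.2]
gripper_width: 0.786
grip_force: 57.7
side 508 [-0.0009  0.0165  0.0276] [-0.00068355  0.00299678]
scene 561 [-0.0003  0.0165  0.0288] [ 0.00088807 -0.00206132]
```

View pics/c.png

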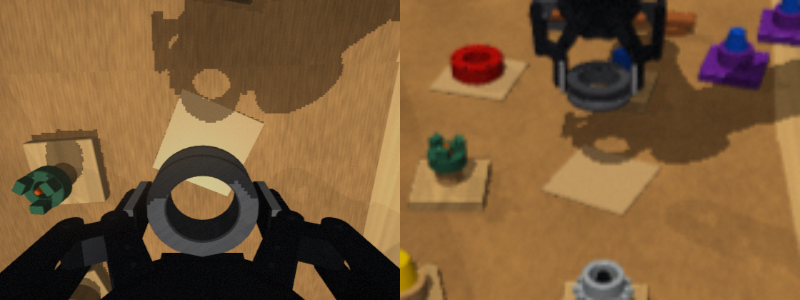

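Pulley held level (left (200,200), right (600,85)); the cardboard stayed. To the yellow stand.

```bash
python3 -m creep '[-2.2,-1.7,-1,0,0,0,-1, -5,-3.9,-1,0,0,0,-1, -8,-6.2,-1,0,0,0,-1, -11,-8.5,-1,0,0,0,-1, -14,-10.8,-1,0,0,0,-1, -17,-13.1,-1,0,0,0,-1, -20,-15.4,-1,0,0,0,-1, -22,-17,-1,0,0,0,-1, -22,-17,0,0,0,0,-1, -22,-17,1.5,0,0,0,-1, -22,-17,1.5,0,0,0,-1, -22,-17,1.5,0,0,0,-1]'
python3 - <<'E'
from fit import *
c=(.640,.2145)
im,d,m=grab('wrist'); W=world(d,m); e=read_state()['eef_pos']
P=W[(d>0)&(np.hypot(W[...,0]-c[0],W[...,1]-c[1])<.05)&(W[...,2]>.019)&(W[...,2]<.034)]
if len(P)>10: print('post',fitc(P,c,cst(.027),.003))
r=np.hypot(W[...,0]-e[0],W[...,1]-e[1]); P=W[(d>0)&(r<.06)&(W[...,2]>e[2]+.021)&(W[...,2]<e[2]+.030)]
print('ring',(P.min(0)+P.max(0))/2-e,np.ptp(P,axis=0),len(P),fitc(P,e[:2],cst(.022),.003))
E
```

```text
time_s: 13.62
eef_pos: [0.6383, 0.2129, 0.0916]
eef_rot: [[-0.0, -1.0, -0.005], [-1.0, 0.0, -0.003], [0.003, 0.005, -1.0]]
wrist_force: [0.2, -0.3, -2.9]
gripper_width: 0.785
grip_force: 57.7
post (array([0.64072978, 0.21475713]), 282, np.float64(0.0001345534061426817))
ring [-0.00102004  0.00055814  0.02550013] [0.09480789 0.06821195 0.00899518] 11816 (array([0.638156  , 0.21324412]), 2781, np.float64(0.0016173518054877108))
```

```bash
python3 -m creep '[-0.12,-0.17,1,0,0,0,-1, -0.12,-0.17,2,0,0,0,-1, -0.12,-0.17,3,0,0,0,-1, -0.12,-0.17,3.8,0,0,0,-1, -0.12,-0.17,3.8,0,0,0,-1, -0.12,-0.17,3.8,0,0,0,-1, -0.12,-0.17,3.8,0,0,0,-1]'
```

```text
time_s: 14.25
eef_pos: [0.6417, 0.2149, 0.0566]
eef_rot: [[0.0, -1.0, 0.001], [-1.0, -0.0, -0.0], [0.0, -0.001, -1.0]]
wrist_force: [0.7, 0.2, -2.6]
gripper_width: 0.789
grip_force: 57.8
```

```bash
python3 -m creep '[0,0.1,0.5,0,0,0,-1, 0,0.1,1.2,0,0,0,-1, 0,0.1,1.8,0,0,0,-1, 0,0.1,1.8,0,0,0,-1, 0,0.1,1.8,0,0,0,-1]'
```

```text
time_s: 14.67
eef_pos: [0.64, 0.2146, 0.0375]
eef_rot: [[-0.0, -1.0, -0.001], [-1.0, 0.0, -0.001], [0.001, 0.001, -1.0]]
wrist_force: [1.0, -0.7, -2.8]
gripper_width: 0.78
grip_force: 57.8
```

```bash
python3 -m creep '[0,-0.05,0.2,0,0,0,-1, 0,-0.05,0.2,0,0,0,-1, 0,-0.05,0.2,0,0,0,0.8, 0,-0.05,0.2,0,0,0,1, 0,-0.05,0.2,0,0,0,1, 0,-0.05,0.2,0,0,0,1, 0,-0.05,-3,0,0,0,1, 0,-0.05,-7,0,0,0,1, 0,-0.05,-10,0,0,0,1, 0,-0.05,-12,0,0,0,1, 0,-0.05,-12,0,0,0,1]'
python3 - <<'E'
from fit import *
c=(.6405,.2148)
for n in ('scene','side','wrist'):
    im,d,m=grab(n); W=world(d,m)
    r=np.hypot(W[...,0]-c[0],W[...,1]-c[1]); P=W[(d>0)&(r<.04)&(r>.024)&(W[...,2]>.036)&(W[...,2]<.09)]
    q=P[P[:,2]>np.percentile(P[:,2],98)-.004]; A=np.c_[q[:,:2]-c,np.ones(len(q))]
    print(n,len(P),np.percentile(P[:,2],[2,50,98]).round(4),'slope',np.degrees(np.linalg.lstsq(A,q[:,2],rcond=None)[0][:2]).round(1))
E
```

```text
time_s: 15.58
eef_pos: [0.6437, 0.2157, 0.1653]
eef_rot: [[0.0, -1.0, 0.011], [-1.0, -0.0, 0.004], [-0.004, -0.011, -1.0]]
wrist_force: [0.3, -0.3, 1.3]
gripper_width: 1.003
grip_force: 0.0
scene 410 [0.0389 0.0575 0.0633] slope [ 0.2 -0. ]
side 452 [0.0377 0.0582 0.0616] slope [-0.  -0.2]
wrist 2849 [0.0422 0.0618 0.0631] slope [ 0. -0.]
```

Pulley seated, level at 61–62 mm. Now towards the flange, stopping for a wrist look.

```bash
python3 -m creep '[4,0,0,0,0,0,1, 8,0,0,0,0,0,1, 12,0,0,0,0,0,1, 16,0,0,0,0,0,1, 20,0,0,0,0,0,1, 24,0,0,0,0,0,1, 28,0,0,0,0,0,1, 32,0,0,0,0,0,1, 35,0,0,0,0,0,1, 35,0,0,0,0,0,1, 35,0,0,0,0,0,1, 35,0,0,0,0,0,1]'
python3 - <<'E'
from fit import *
p=(.6455,-.2316)
im,d,m=grab('wrist'); W=world(d,m); print(read_state()['eef_pos'])
r=np.hypot(W[...,0]-p[0],W[...,1]-p[1]); P=W[(d>0)&(r<.05)&(W[...,2]>.0235)&(W[...,2]<.032)]
print((P.min(0)+P.max(0))/2,np.ptp(P,axis=0),len(P))
q=W[(d>0)&(r<.045)&(W[...,2]>.006)&(W[...,2]<.024)]; print('rim',fitc(q,p,cst(.034),.003),'bore',fitc(q[np.hypot(*(q[:,:2]-p).T)<.026],p,cst(.018),.003))
c=(.455,-.198); q=W[(d>0)&(np.hypot(W[...,0]-c[0],W[...,1]-c[1])<.04)&(W[...,2]>.019)&(W[...,2]<.034)]; print('bluepost',fitc(q,c,cst(.023),.003))
E
```

```text
time_s: 16.73
eef_pos: [0.6403, -0.135, 0.1568]
eef_rot: [[-0.001, -1.0, -0.002], [-1.0, 0.001, 0.0], [-0.0, 0.002, -1.0]]
wrist_force: [-0.4, 0.8, 0.4]
gripper_width: 1.001
grip_force: 0.0
[ 0.6404769  -0.1343824   0.15718539]
[ 0.64654589 -0.23187692  0.02693066] [0.06694454 0.06772424 0.00674542] 4174
rim (array([nan, nan]), 0, 0) bore (array([ 0.64642099, -0.23169881]), 199, np.float64(0.00015828728508022794))
bluepost (array([ 0.45549719, -0.19786106]), 538, np.float64(0.00033090665739425113))
```

```bash
python3 -m creep '[3.5,-0.2,2,0,0,0,1, 7,-0.4,4,0,0,0,1, 9.7,-0.6,6,0,0,0,1, 9.7,-0.6,9,0,0,0,1, 9.7,-0.6,9.5,0,0,0,1, 9.7,-0.6,9.5,0,0,0,1, 9.7,-0.6,9.5,0,0,0,1, 9.7,-0.6,9.5,0,0,0,1]'
```

```text
time_s: 17.45
eef_pos: [0.6485, -0.2311, 0.0658]
eef_rot: [[0.002, -1.0, 0.003], [-1.0, -0.002, -0.001], [0.001, -0.003, -1.0]]
wrist_force: [0.3, 1.3, 0.7]
gripper_width: 0.998
grip_force: 0.0
```

```bash
python3 -m creep '[0.07,0.15,2.5,0,0,0,1, 0.07,0.15,4.5,0,0,0,1, 0.07,0.15,5.8,0,0,0,1, 0.07,0.15,6.4,0,0,0,1, 0.07,0.15,6.4,0,0,0,1, 0.07,0.15,6.4,0,0,0,1]'
```

```text
time_s: 17.95
eef_pos: [0.6465, -0.2326, 0.001]
eef_rot: [[0.001, -1.0, 0.002], [-1.0, -0.001, -0.001], [0.001, -0.002, -1.0]]
wrist_force: [-0.2, 0.0, 0.7]
gripper_width: 1.0
grip_force: 0.0
```

```bash
python3 -m creep '[-0.05,0,0.1,0,0,0,0.9, -0.05,0,0.1,0,0,0,-1, -0.05,0,0.1,0,0,0,-1, -0.05,0,0.1,0,0,0,-1, -0.05,0,0.1,0,0,0,-1, -0.05,0,0.1,0,0,0,-1, -0.05,0,0.1,0,0,0,-1]' 60; python3 -m creep '[0,0,-0.5,0,0,0,-1, 0,0,-2,0,0,0,-1, 0,0,-5,0,0,0,-1, 0,0,-8,0,0,0,-1, 0,0,-11,0,0,0,-1, 0,0,-11,0,0,0,-1, 0,0,-11,0,0,0,-1]'
python3 - <<'E'
from fit import *
e=read_state()['eef_pos']
a,_,_=grab('wrist'); b,_,_=grab('side'); c,_,_=grab('scene')
cv2.imwrite('pics/d.png',np.hstack([cv2.resize(a[:,:,::-1],(400,300)),cv2.resize(c[200:365,190:410,::-1],(400,300))]))
for n in ('side','scene'):
    im,d,m=load(n); W=world(d,m); h=im.astype(int); red=(h[...,0]>2*h[...,1])&(h[...,0]>60)
    P=W[red&(d>0)&(np.hypot(W[...,0]-e[0],W[...,1]-e[1])<.045)&(W[...,2]>e[2]-.02)&(W[...,2]<e[2]+.04)]
    print(n,len(P),(np.percentile(P[:,2],[1,50,99])-e[2]).round(4))
E
```

```text
time_s: 18.53
eef_pos: [0.6466, -0.2324, 0.0003]
eef_rot: [[0.0, -1.0, 0.003], [-1.0, -0.0, -0.001], [0.001, -0.003, -1.0]]
wrist_force: [-1.0, 2.4, 6.2]
gripper_width: 0.76
grip_force: 68.3
time_s: 19.12
eef_pos: [0.6461, -0.2323, 0.1099]
eef_rot: [[-0.0, -1.0, 0.003], [-1.0, 0.0, 0.0], [-0.0, -0.003, -1.0]]
wrist_force: [0.1, 1.3, -5.3]
gripper_width: 0.762
grip_force: 68.3
side 254 [0.002  0.0196 0.0246]
scene 669 [0.0016 0.0206 0.0254]
```

View pics/d.png

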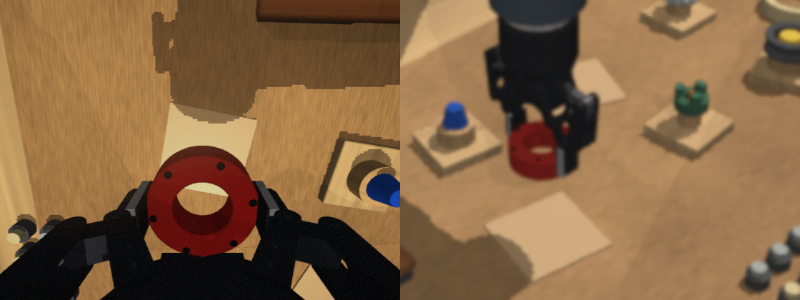

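Flange held level (left (205,200)), blue plywood stand at (455,130) in the right crop. Moving there.

```bash
python3 -m creep '[-0.4,2,-0.5,0,0,0,-1, -1,5.5,-0.5,0,0,0,-1, -1.6,9,-0.5,0,0,0,-1, -2.2,12.5,-0.5,0,0,0,-1, -2.8,16,-0.5,0,0,0,-1, -3.38,19,0,0,0,0,-1, -3.38,19,1.5,0,0,0,-1, -3.38,19,1.5,0,0,0,-1, -3.38,19,1.5,0,0,0,-1, -3.38,19,1.5,0,0,0,-1]'
python3 - <<'E'
from fit import *
im,d,m=grab('wrist'); W=world(d,m); e=read_state()['eef_pos']; print(e)
c=(.455,-.198); q=W[(d>0)&(np.hypot(W[...,0]-c[0],W[...,1]-c[1])<.04)&(W[...,2]>.019)&(W[...,2]<.034)]; print('post',fitc(q,c,cst(.023),.003))
r=np.hypot(W[...,0]-e[0],W[...,1]-e[1]); P=W[(d>0)&(r<.06)&(W[...,2]>e[2]+.021)&(W[...,2]<e[2]+.030)]
print('ring',fitc(P,e[:2],cst(.018),.003)[0]-e[:2],np.ptp(P,axis=0))
E
```

```text
time_s: 20.1
eef_pos: [0.4561, -0.1987, 0.0932]
eef_rot: [[0.0, -1.0, -0.0], [-1.0, -0.0, -0.0], [0.0, 0.0, -1.0]]
wrist_force: [1.0, 0.6, -3.8]
gripper_width: 0.764
grip_force: 68.5
[ 0.45645026 -0.19871316  0.09339649]
post (array([ 0.45554529, -0.19782361]), 269, np.float64(0.0001298969866918743))
ring [-0.0004943   0.00021481] [0.0924824  0.06800698 0.0089927 ]
```

```bash
python3 -m creep '[-0.05,0.03,1,0,0,0,-1, -0.05,0.03,2,0,0,0,-1, -0.05,0.03,3,0,0,0,-1, -0.05,0.03,4,0,0,0,-1, -0.05,0.03,4.8,0,0,0,-1, -0.05,0.03,5.5,0,0,0,-1, -0.05,0.03,5.5,0,0,0,-1, -0.05,0.03,5.5,0,0,0,-1]'
```

```text
time_s: 20.82
eef_pos: [0.4553, -0.1981, 0.0382]
eef_rot: [[0.0, -1.0, -0.001], [-1.0, -0.0, -0.0], [0.0, 0.001, -1.0]]
wrist_force: [-0.2, -0.1, -3.7]
gripper_width: 0.758
grip_force: 68.5
```

```bash
python3 -m creep '[0,0,0.2,0,0,0,-1, 0,0,0.2,0,0,0,-1, 0,0,0.2,0,0,0,0.8, 0,0,0.2,0,0,0,1, 0,0,0.2,0,0,0,1, 0,0,0.2,0,0,0,1, 0,0,-3,0,0,0,1, 0,0,-7,0,0,0,1, 0,0,-10,0,0,0,1, 0,0,-13,0,0,0,1, 0,0,-15,0,0,0,1, 0,0,-15,0,0,0,1]'
python3 - <<'E'
from fit import *
for n in ('scene','side'):
    im,d,m=grab(n); W=world(d,m)
    for k,c,ri,ro,t in (('flange',(.4552,-.198),.02,.034,.061),('pulley',(.6405,.2148),.024,.034,.061),('sprocket',(.4473,.221),.0,.02,.062),('hub',(.631,.0242),0,.022,.065)):
        r=np.hypot(W[...,0]-c[0],W[...,1]-c[1]); P=W[(d>0)&(r<ro+.004)&(r>ri)&(W[...,2]>.036)&(W[...,2]<.1)]
        q=P[np.abs(P[:,2]-t)<.004]; A=np.c_[q[:,:2]-c,np.ones(len(q))]
        print(n,k,'expect',t,np.percentile(P[:,2],[2,95]).round(4),'slope',np.degrees(np.linalg.lstsq(A,q[:,2],rcond=None)[0][:2]).round(1),len(q))
    cv2.imwrite(f'pics/end_{n}.png',cv2.resize(im[120:360,60:460,::-1],(800,480),interpolation=cv2.INTER_CUBIC))
E
```

```text
time_s: 21.82
eef_pos: [0.4577, -0.199, 0.1938]
eef_rot: [[0.001, -1.0, 0.01], [-1.0, -0.001, -0.003], [0.003, -0.01, -1.0]]
wrist_force: [1.1, -1.3, -0.8]
gripper_width: 1.0
grip_force: 0.0
scene flange expect 0.061 [0.0393 0.0632] slope [-0.4  0.5] 353
scene pulley expect 0.061 [0.0389 0.0626] slope [-0.2  0.1] 208
scene sprocket expect 0.062 [0.0373 0.0628] slope [0.2 0.6] 86
scene hub expect 0.065 [0.0395 0.0657] slope [-0.3  0.3] 79
side flange expect 0.061 [0.037  0.0609] slope [-0.6 -0.1] 125
side pulley expect 0.061 [0.0375 0.061 ] slope [ 0.1 -0.1] 249
side sprocket expect 0.062 [0.0386 0.0619] slope [-0.3 -0.9] 109
side hub expect 0.065 [0.0376 0.0644] slope [-0.9  0.6] 41
```

View pics/end_scene.png

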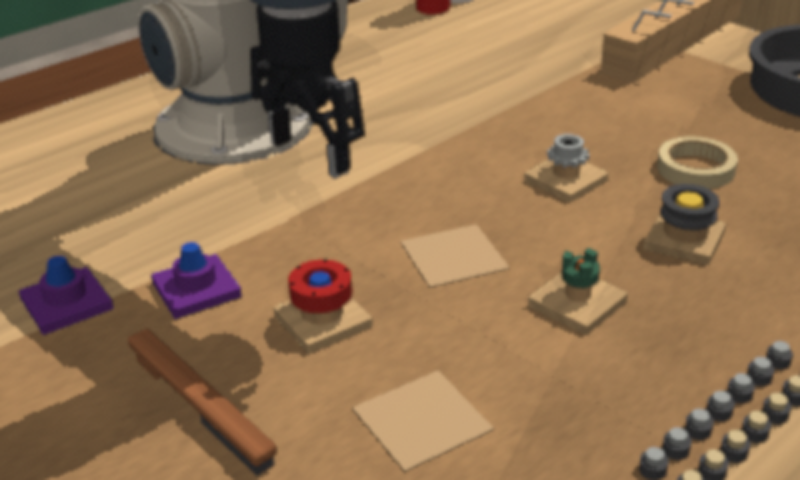

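View pics/end_side.png

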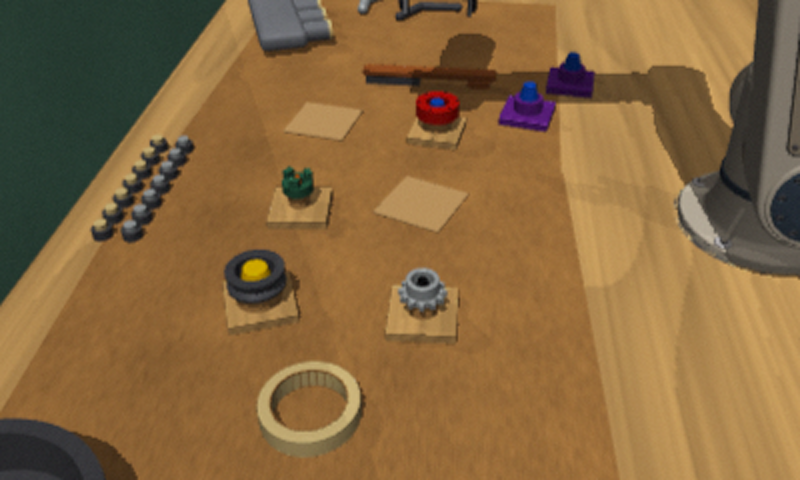

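All four parts sit level at their expected heights: flange (320,285), hub (580,267), sprocket (568,150), pulley (690,207) in the scene crop. The tape roll and brush have not moved, and the gripper is clear.

```bash
python3 -c "
from workcell import hand_in; print(hand_in())"
```

```text
the job is handed in; nothing more can be done
None
```

All four parts sit level on their matching plugs and the job was handed in at about 22 s; one mistyped row early on pressed the gripped hub down for 1/12 s, slid the sprocket about 7 mm on the stack and left that moment's peak force unread, but nothing tipped.

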